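# Weigh the tall sample tube

## Robot

A 6-joint arm with a two-finger parallel gripper is mounted at the origin on the work surface. World frame = base frame: x ahead of the robot, y to its left, z up, the work surface at z = 0. Lengths are in mm, angles in rad, forces in N, time in s.
With the tool pointing down it reaches from about 150 to 775 mm from the base axis. Payload 6.1 kg.
Tool frame: the origin (TCP) lies on the front face of the gripper's body, between the roots of the fingers; the fingertips stand robot.finger_overhang ahead of it and the grasp point (between the pads) lies 54 mm ahead of it (robot.finger_overhang is the distance from the TCP to the fingertips, in mm); z points along the fingers, y is the line along which they close (so a half turn about z gives the same grasp; the last joint's range is limited). The gripper opens to 85 mm and grips with 20 to 120 N. Pads are 22 mm wide; open, the fingers measure 114 mm over their backs; the gripper's body (76 mm by 85 mm) begins 54 mm behind the grasp point. The pads swing forward as they close: fully open they stand 13 mm farther back than shut.
Start: joints at [1.273, 0.126, -0.04, 1.405, 0, 1.571], TCP at [154.038, 501.877, 303.895] pointing down, gripper open.
Joint ranges: [-2.72, 2.72], [-0.95, 1.95], [-1.27, 1.35], [-1.78, 2.02], [-1.46, 1.47], [-3.14, 3.14]. Speed limits (rad/s): [2.39, 2.39, 3.01, 3.14, 3.14, 3.14].

## Interface

Orientations are given as a unit quaternion [w, x, y, z].
In Python, from rig import robot gives the robot as it stands. Calls block until the motion is done:
- robot.reach(position, orientation): joint-space move of the TCP to a pose.
- robot.move_l(position, max_speed=150, orientation=None, guard=None): straight line of the TCP; orientation=None keeps the orientation; max_speed is the mean speed in mm/s. With guard (N) it stops when the force on the tool has changed by that much, and returns True; else False.
- robot.movej(angles): joint-space move.
- robot.move_gripper(opening, squeeze=None): finger opening in mm; squeeze is the grip in N (None keeps the last); returns when the fingers have stopped.
- robot.hold(seconds).
- robot.ik(position, orientation): joint angles nearest the present ones, or None.
- robot.capture(name): name is "side" or "top" or "wrist"; returns a dict with "pixels" (480x640x3 uint8, red, green, blue), "range_z" (480x640 float32, mm along the optical axis (not along the pixel's ray), 0 where there is no reading), "intrinsics" (3x3 intrinsics, pixels), "R" (3x3) and "t" (3): a world point X has camera coordinates R X + t. Camera axes: x right, y down, z forward; pixel columns grow to the right and rows downward; lengths in mm; the calibration is good to about 2 mm. A picture is of the moment at which its call begins.
A pose or a line that the arm cannot do raises robot.PlanningError and nothing moves.
- robot.close_job(): hands the job in; it is judged then, once.
Readings, each from a call of its own:
- robot.read_time(): time.
- robot.read_qpos(): joint angles.
- robot.read_dq(): joint speeds.
- robot.read_joint_efforts(): joint torques, N m.
- robot.read_ee_pos(): TCP position.
- robot.read_orientation(): TCP orientation.
- robot.read_force(): force on the tool from outside, world axes, zero at the start.
- robot.read_wrist_torque(): the same for the moment, N m.
- robot.read_gripper_width(): finger opening in mm.
- robot.read_gripper_force(): force on a finger pad.
Only numpy, scipy, OpenCV 4.12 (cv2) and the standard library are available. Lean on these libraries where they do the work, as an engineer would, in place of code of your own. Each camera call takes 0.05 s, during which the arm holds its last target. There are 200 camera calls.

## Task

Pull the tall capped tube straight up out of the light white tube stand, without tipping the stand or shifting it from its place, and set it down gently, upright, wholly on the round pan of the balance.

Things in the scene. Friction and masses are not known exactly. Their poses are not given: they have to be found in the camera images.
- tube_mid (a point): centre (half-way up) of the tall tube: a smooth, rigid, flat-bottomed cylinder 30 mm in diameter over its whole length and 130 mm tall, off-white with a blue cap on its top 22 mm (flush with the body), about 50 g. z runs up its axis. It stands in one of the three holes of the tube stand; the other two holes hold tubes of the same make and diameter that are only 100 mm tall. In the stand its foot is 5 mm and its top 135 mm above the table.
- stand: free-standing white plastic tube stand, about 60 g, easily tipped: 48 mm (x) by 160 mm (y), 70 mm high: base, 6 mm top plate, two end walls. Origin: centre of its underside; z up, y along its row of three holes at y = -50, 0 and +50 mm, each 34.5 mm wide; the tubes stand on its floor 5 mm above the table. Its long sides are clear, leaving room for fingers either side of a tube along its x.
- pan_top (a point): centre of the upper face of the balance's round flat steel pan, 120 mm in diameter, 70 mm above the table, rigid and fixed. z up, -x towards the balance's display. The white balance body (240 by 190 mm) lies below, its top 55 mm above the table.
Things that resemble listed ones, but are neither listed nor needed, are in the scene too. Leave any green, turquoise or yellow look-alike of the part that bears tube_mid alone.

How it is judged:
By the outcome, as a careful person would: the job done as asked, in the order asked, and still so for the second after the job is handed in, with the robot touching nothing.
It also fails if it takes over 48 s, if anything falls off the work surface, if the arm or the gripper's body presses on something with over 40 N, if the wrist force passes 120 N, or if a joint passes its speed limit or range.

## Working session

There is one attempt and no reset: what is moved stays moved. The work goes in short steps, each a Python script; the robot and the scene stay as the last script left them, time stands still between calls to the robot, and variables do not carry over. Pictures are saved under pics/ and viewed, at most 10 in all, crops included, and the job is handed in when it is done.

```bash
mkdir -p pics; cat > h.py <<'E'
import numpy as np, cv2
from rig import robot
def snap(n,f):
    c=robot.capture(n); np.savez(f'pics/{f}.npz',**c); cv2.imwrite(f'pics/{f}.png',c['pixels'][:,:,::-1]); return c
def world(c,u,v,z=None):
    K,R,t=c['intrinsics'],c['R'],c['t']
    d=np.linalg.inv(K)@np.array([u,v,1.]); o=-R.T@t; w=R.T@d
    s=(z-o[2])/w[2] if z is not None else float(c['range_z'][int(v),int(u)])
    return o+s*w
def cloud(c):
    K,R,t=c['intrinsics'],c['R'],c['t']; v,u=np.mgrid[:480,:640]
    d=np.stack([u,v,np.ones_like(u)],-1)@np.linalg.inv(K).T*c['range_z'][...,None]
    return (d-t)@R
E
python3 - <<'E'
from h import *
a=snap('top','top0');b=snap('side','side0')
cv2.imwrite('pics/both0.png',0+cv2.resize(np.hstack([a['pixels'],b['pixels']])[:,:,::-1],(800,300)))
print(robot.read_time(),robot.finger_overhang,robot.read_orientation(), -a['R'].T@a['t'],-b['R'].T@b['t'])
E
```

```text
0.1 72.6 [-1.07625107e-04  1.48348911e-01  9.88934831e-01 -6.99653791e-04] [368.29191264 -10.10574617 777.08293951] [ 249.33160209 -386.33089521  605.26993647]
```

View pics/top0.png

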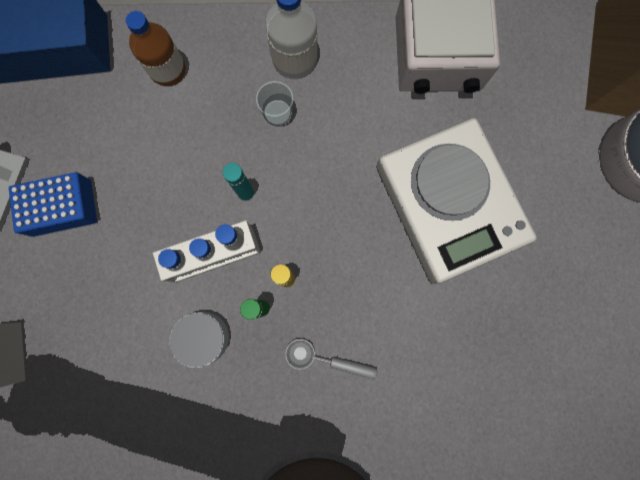

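View pics/side0.png

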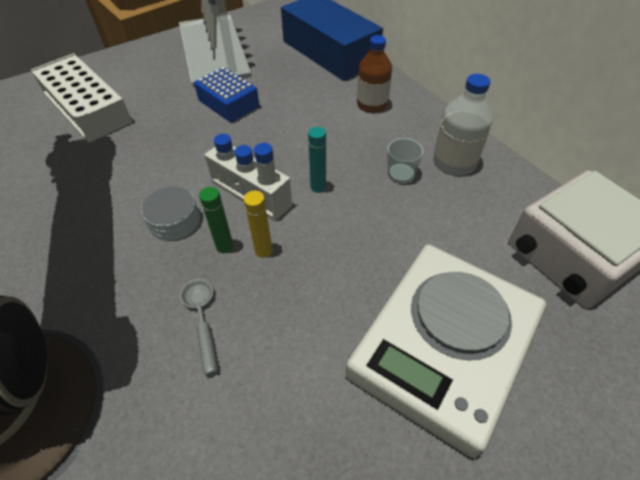

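The top view shows the stand with blue caps at (168,259), (199,248) and (226,235), and the pan at about (451,181). The teal (237,180), yellow (282,275) and green (252,309) tubes are decoys. I'll compare the heights of the three blue caps and check them in a crop.

```bash
python3 - <<'E'
from h import *
L=lambda f:dict(np.load(f'pics/{f}.npz'))
a,b=L('top0'),L('side0'); P=cloud(a);Q=cloud(b)
for n,c,W,box in(('top',a,P,(150,215,265,290)),('side',b,Q,(195,120,300,220))):
    hsv=cv2.cvtColor(c['pixels'],cv2.COLOR_RGB2HSV); m=cv2.inRange(hsv,(105,120,60),(130,255,255))
    k=np.zeros_like(m);k[box[1]:box[3],box[0]:box[2]]=1;m*=k
    N,l,s,ce=cv2.connectedComponentsWithStats(m)
    for i in range(1,N):
        if s[i,4]>30:
            p=W[(l==i)]; zt=np.percentile(p[:,2],90); q=p[p[:,2]>zt-5]
            print(n,ce[i].round(),s[i,4],'ztop',zt.round(1),'ctr',((q.max(0)+q.min(0))/2).round(1),(np.ptp(q,axis=0)).round(1))
# pan: circle of points z~70
for n,W in(('top',P),('side',Q)):
    m=(abs(W[...,2]-70)<5)
    x=W[...,0];y=W[...,1]; c0=world(a,451,181,70)
    m&=np.hypot(x-c0[0],y-c0[1])<75
    p=W[m]; (cx,cy),r=cv2.minEnclosingCircle(p[:,:2].astype(np.float32)); print('pan',n,c0,cx,cy,r,np.median(p[:,2]))
# stand top plate
c0=world(a,205,250,70)
for n,W in(('top',P),('side',Q)):
    m=(abs(W[...,2]-70)<4)&(np.hypot(W[...,0]-c0[0],W[...,1]-c0[1])<100)
    print('stand',n,m.sum(),cv2.minAreaRect(W[m][:,:2].astype(np.float32)),np.median(W[m][:,2]))
A=cv2.resize(a['pixels'][210:290,145:275],(400,250),interpolation=cv2.INTER_CUBIC);B=cv2.resize(b['pixels'][120:222,195:305],(380,352),interpolation=cv2.INTER_CUBIC)
o=np.zeros((360,790,3),np.uint8);o[:250,:400]=A;o[:352,405:785]=B
cv2.imwrite('pics/crop0.png',o[:,:,::-1])
E
```

```text
top [226. 234.] 316 ztop 135.6 ctr [427.2  65.1 454.2] [117.8 150.4 645.7]
top [199. 248.] 288 ztop 105.6 ctr [419.3  88.4 438.9] [102.  197.1 676.4]
top [168. 258.] 290 ztop 105.6 ctr [440.6 220.8 104.1] [26.6 26.9  6.9]
side [223. 142.] 247 ztop 106.5 ctr [442.4 219.6 104.8] [26.6 27.6  6.6]
side [263. 152.] 302 ztop 136.3 ctr [ 368.4 -123.4  368.4] [238.  525.9 473.8]
side [243. 154.] 265 ztop 106.3 ctr [457.7 172.9 104.5] [26.8 29.7  6.2]
pan top [ 564.53457648 -236.52522305   70.        ] 568.1503295898438 -239.58016967773438 60.396202087402344 68.83484854465456
pan side [ 564.53457648 -236.52522305   70.        ] 570.3463745117188 -240.3431854248047 60.288597106933594 70.74078603251976
stand top 1577 ((456.71160888671875, 174.62689208984375), (48.93410110473633, 160.45071411132812), 18.373210906982422) 69.11628710414428
stand side 1001 ((459.326416015625, 174.21530151367188), (50.26660919189453, 162.25433349609375), 18.08717918395996) 70.58104772136028
```

View pics/crop0.png

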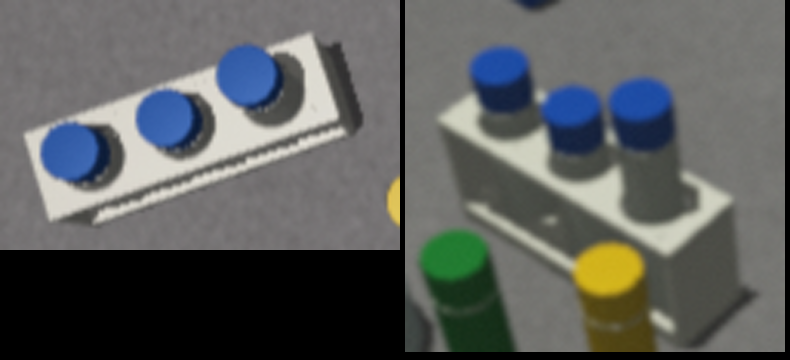

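Of the three blue-capped tubes, only the one at top (226,235) / side (263,152) reaches z≈135. The other two are at about 105. The crop confirms it: long white body, blue cap, at the y = -50 end. The stand and pan fits match the given sizes, so I'll move above the tube and refine its position with the wrist camera.

```bash
cat >> h.py <<'E'
A0=np.radians(108.3)
def quat(a): return [0,float(np.cos(a/2)),float(np.sin(a/2)),0]
def tube(c,cx=473,cy=127):
    W=cloud(c); m=(np.hypot(W[...,0]-cx,W[...,1]-cy)<25)
    t=W[m&(abs(W[...,2]-135)<4)]; 
    return cv2.minEnclosingCircle(t[:,:2].astype(np.float32)),t.mean(0).round(1),np.median(t[:,2])
E
python3 - <<'E'
from h import *
for f in('top0','side0'): print(f,tube(dict(np.load(f'pics/{f}.npz'))))
for a in(A0,A0-np.pi):
    q=robot.ik([473,127,300],quat(a)); print(a,q)
a=dict(np.load('pics/top0.npz'));print('yellow',world(a,282,275),'green',world(a,252,309))
robot.reach([473,127,310],quat(A0)); print(robot.read_time())
c=snap('wrist','w0'); print(tube(c))
W=cloud(c);m=(abs(W[...,2]-70)<4)&(np.hypot(W[...,0]-457,W[...,1]-174)<100)
print(m.sum(),cv2.minAreaRect(W[m][:,:2].astype(np.float32)))
E
```

```text
top0 (((472.39208984375, 127.02460479736328), 14.825640678405762), array([472.2, 126.8, 134.1]), np.float64(134.10719720528618))
side0 (((474.18280029296875, 125.58869934082031), 15.536173820495605), array([474. , 124.4, 135.3]), np.float64(135.55488067560157))
1.8901915799098588 [ 0.26231224  0.05913051 -0.12189565  1.38977017  0.          1.51371332]
-1.2514010736799344 [ 0.26231224  0.05913051 -0.12189565  1.38977017  0.         -1.62787934]
yellow [409.69626152  42.370241   130.07821803] green [360.93447564  86.68259492 130.09467759]
1.8917
(((475.0713806152344, 126.90161895751953), 14.821826934814453), array([474.9, 127.3, 134.4]), np.float64(134.48796400748716))
6491 ((459.3014221191406, 174.22691345214844), (48.11359405517578, 159.02000427246094), 18.380002975463867)
```

View pics/w0.png

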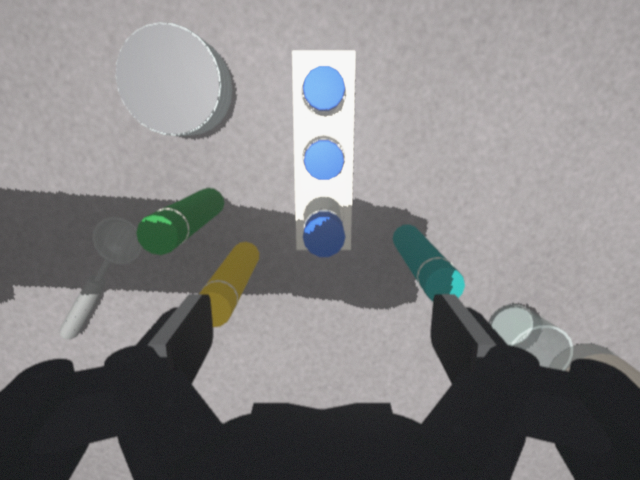

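The wrist view shows the tall tube at (324,235), between the fingers (mid u≈322), with the grip axis along the stand's x. The neighbouring objects are clear of the fingers. I'll descend and grip.

```bash
python3 - <<'E'
from h import *
robot.move_gripper(60,20)
p=[474,126.6]
print(robot.move_l(p+[200.],orientation=quat(A0)), robot.move_l(p+[162.],max_speed=60,guard=6))
print(robot.read_ee_pos(),robot.read_force())
for w in (40,34,20):
    robot.move_gripper(w,20); print(w,robot.read_gripper_width(),robot.read_gripper_force(),robot.read_force().round(2) if hasattr(robot.read_force(),'round') else robot.read_force())
print(robot.read_time())
snap('side','g0');c=snap('wrist','gw');
for f in ('side0','g0'):
    W=cloud(dict(np.load(f'pics/{f}.npz')));m=(abs(W[...,2]-70)<4)&(np.hypot(W[...,0]-457,W[...,1]-174)<100)
    print(m.sum(),cv2.minAreaRect(W[m][:,:2].astype(np.float32)))
E
```

```text
False False
[474.10320238 126.62138462 162.1033624 ] [-0.02570066  0.26128802 -0.00460427]
40 39.77111851942449 0.0 [0.49 0.01 0.52]
34 33.972131884430674 0.0 [ 0.6  -0.11 -0.65]
20 29.310420791998233 20.53361266851425 [ 0.16 -0.28  0.14]
4.7667
1001 ((459.326416015625, 174.21530151367188), (50.26660919189453, 162.25433349609375), 18.08717918395996)
914 ((458.442138671875, 173.44180297851562), (49.06187438964844, 161.7709197998047), 18.897422790527344)
```

View pics/g0.png

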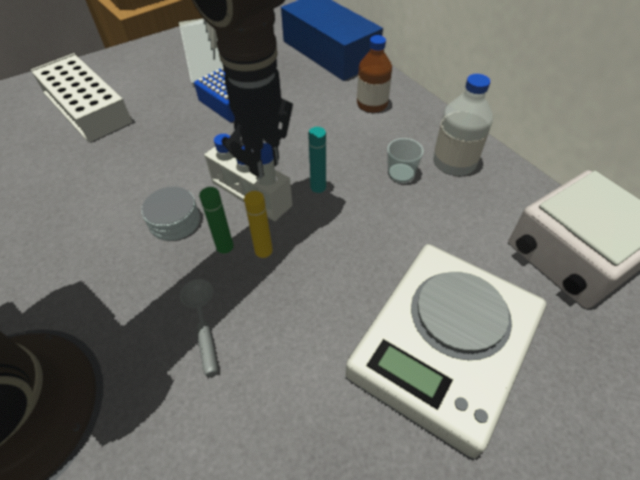

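The gripper at (265,150) holds the tall tube at 29.3 mm with about 20 N, and the stand looks unmoved. I'll lift slowly and check the stand partway up.

```bash
python3 - <<'E'
from h import *
x,y,_=robot.read_ee_pos()
def stand():
    W=cloud(robot.capture('side'));m=(abs(W[...,2]-70)<20)&(np.hypot(W[...,0]-457,W[...,1]-174)<95)
    return np.percentile(W[m][:,2],[50,80,95]).round(1)
print(stand())
robot.move_l([x,y,172.],max_speed=30,guard=5); print(stand(),robot.read_force())
g=robot.move_l([x,y,240.],max_speed=60,guard=5); print(g,stand(),robot.read_force())
if not g: robot.move_l([x,y,312.],max_speed=100)
print(robot.read_time(),robot.read_gripper_width(),robot.read_ee_pos())
for n in('side','top'):
    W=cloud(snap(n,n+'1'));m=(abs(W[...,2]-70)<4)&(np.hypot(W[...,0]-457,W[...,1]-174)<100)
    print(m.sum(),cv2.minAreaRect(W[m][:,:2].astype(np.float32)))
E
```

```text
[70.7 73.5 85.3]
[70.7 75.  86. ] [ 0.51560447 -0.94943639 -1.0856764 ]
False [70.7 74.7 87.3] [-0.66743897 -0.55085086 -1.30737247]
7.65 29.33739897502282 [473.8369947  126.5686933  311.37298061]
1143 ((458.40557861328125, 173.66726684570312), (50.8326301574707, 161.14520263671875), 19.390363693237305)
1166 ((456.6884460449219, 174.68722534179688), (48.81258773803711, 160.3110809326172), 18.220073699951172)
```

View pics/side1.png

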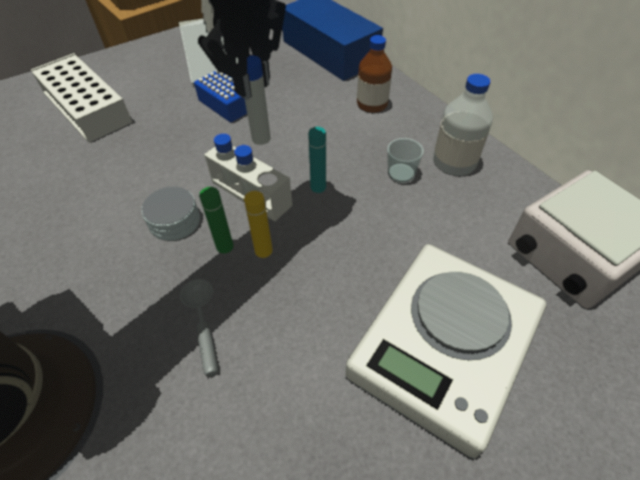

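The side view shows the tube (258,110) free of the stand and upright. In the top view the stand moved less than 0.1 mm. I'll carry the tube to the pan and lower it to just above.

```bash
python3 - <<'E'
from h import *
robot.move_l([569,-240,312.],max_speed=130)
robot.move_l([569,-240,237.],max_speed=80)
robot.hold(0.3)
print(robot.read_time(),robot.read_gripper_width(),robot.read_ee_pos(),robot.read_force())
c=snap('side','side2');W=cloud(c)
m=(np.hypot(W[...,0]-569,W[...,1]+240)<22)&(W[...,2]>76)&(W[...,2]<160)
t=W[m]; print(m.sum())
for lo in range(76,150,12):
    s=t[(t[:,2]>=lo)&(t[:,2]<lo+12)]; print(lo,len(s),s.mean(0).round(1) if len(s) else '')
cv2.imwrite('pics/s2c.png',cv2.resize(c['pixels'][140:460,330:590],(520,640*1),interpolation=cv2.INTER_CUBIC)[:600,:,::-1])
E
```

```text
12.2 29.623373088362253 [ 569.09691183 -240.06001004  237.32760464] [ 0.78089305 -0.57720306 -0.70383859]
830
76 64 [ 559.3 -244.9   84.7]
88 123 [ 559.1 -244.7   94.2]
100 123 [ 559.1 -245.   106. ]
112 129 [ 559.  -244.8  117.8]
124 144 [ 559.1 -245.   129.9]
136 152 [ 558.9 -244.7  142.2]
148 95 [ 559.6 -247.5  152.8]
```

View pics/s2c.png

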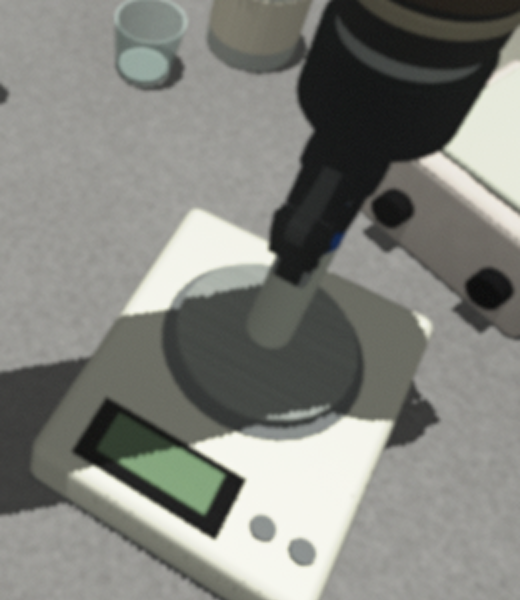

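The tube is vertical, with no drift in its axis along its height, and its foot is above the pan centre at (270,335). I'll lower it under a force guard.

```bash
python3 - <<'E'
from h import *
g=robot.move_l([569,-240,223.5],max_speed=8,guard=2.5)
z=robot.read_ee_pos()[2];print(g,z,robot.read_force(),robot.read_time(),robot.read_gripper_width())
c=robot.capture('side');W=cloud(c)
m=(np.hypot(W[...,0]-569,W[...,1]+240)<17)&(W[...,2]>74)&(W[...,2]<150);t=W[m]
for lo in range(74,150,25):
    s=t[(t[:,2]>=lo)&(t[:,2]<lo+25)]; print(lo,len(s),s.mean(0).round(1) if len(s) else '')
E
```

```text
True 227.07648815157805 [ 0.65962215 -0.33183346  5.50312449] 13.4083 29.553010756098452
74 245 [ 558.7 -244.6   86.8]
99 265 [ 559.  -245.   111.7]
124 254 [ 559.1 -245.5  134.8]
149 6 [ 565.8 -254.   149.6]
```

Contact came at TCP z = 227.1, as predicted (227), and the tube is upright. I'll release in small steps and retreat.

```bash
python3 - <<'E'
from h import *
robot.hold(0.3)
for w in (31,34,40,60): robot.move_gripper(w,20)
x,y,z=robot.read_ee_pos()
robot.move_l([x,y,z+20],max_speed=50);robot.move_l([x,y,330.],max_speed=120)
robot.reach([430,-100,360],quat(A0)); robot.hold(0.3)
a=snap('top','t3');b=snap('side','s3')
for c in(a,b):
    W=cloud(c);m=(np.hypot(W[...,0]-569,W[...,1]+240)<40)&(abs(W[...,2]-200)<4);t=W[m];print(m.sum(),cv2.minEnclosingCircle(t[:,:2].astype(np.float32)) if len(t) else '',np.median(t[:,2]))
    m=(abs(W[...,2]-70)<4)&(np.hypot(W[...,0]-457,W[...,1]-174)<100);print(cv2.minAreaRect(W[m][:,:2].astype(np.float32)))
print(robot.read_time(),robot.read_force())
E
```

```text
0  nan
((456.55023193359375, 174.81454467773438), (48.51709747314453, 160.55499267578125), 18.320146560668945)
498 ((568.9957885742188, -240.062744140625), 15.545289993286133) 200.56118986178387
((459.26141357421875, 173.66104125976562), (50.53828811645508, 163.05149841308594), 18.269521713256836)
17.375 [-0.59597993 -0.77120583  0.28028054]
  return _methods._mean(a, axis=axis, dtype=dtype,
  ret = ret.dtype.type(ret / rcount)
```

View pics/s3.png

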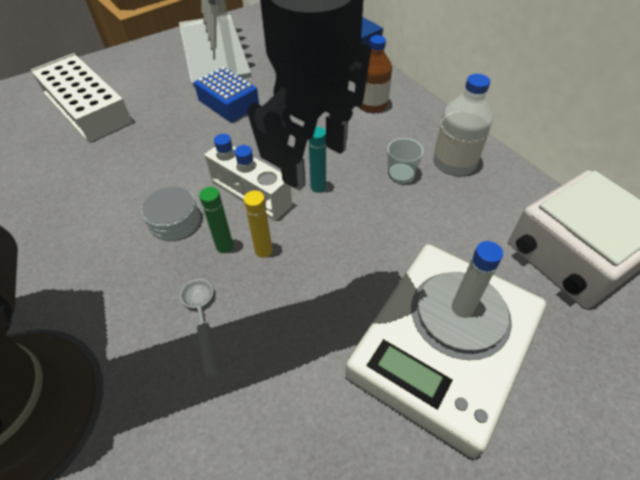

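The tube stands upright on the pan at (475,290), with its top at z≈200 and its centre at (569,-240). The stand is where it was and the arm is clear, so I'm handing in.

```bash
python3 -c "
from rig import robot
print(robot.close_job())"
```

```text
the job is handed in; nothing more can be done
None
```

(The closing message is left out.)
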